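# Flip out the kickstand of a folding panel stand and hold its frame upright

### The arm

A 6-joint arm with a two-finger parallel gripper is mounted at the origin on the work surface. World frame = base frame: x ahead of the robot, y to its left, z up, the work surface at z = 0. Lengths are in m, angles in rad, forces in N, time in s.
With the tool pointing down it reaches from about 0.3 to 0.875 m from the base axis. Payload 6.4 kg.
Tool frame: the origin (TCP) lies at the very end of the fingers, on their centre line; the grasp point (between the pads) lies 19 mm behind it; z points along the fingers, y is the line along which they close (so a half turn about z gives the same grasp; the last joint's range is limited). The gripper opens to 85 mm and grips with 20 to 120 N. Pads are 22 mm wide; open, the fingers measure 114 mm over their backs; the gripper's body (76 mm by 85 mm) begins 54 mm behind the grasp point. The pads swing forward as they close: fully open they stand 13 mm farther back than shut.
Start: joints at [-0.206, 0.181, 1.607, -0, 1.354, -0.206], TCP at [0.575, 0, 0.195] pointing down, gripper open.
Joint ranges: [-2.99, 2.99], [-0.89, 2.07], [0.3, 2.58], [-1.14, 4.28], [0, 2.63], [-3.12, 3.12]. Speed limits (rad/s): [2.57, 2.57, 3.01, 3.14, 3.14, 3.14].

### API

Orientations are given as a unit quaternion [w, x, y, z].
In Python, from bench import ctrl gives the robot as it stands.
- The arm moves only by the tool jog_arm, never from a script. Its argument "series" is a list that holds one entry, the list of rows, each a list of 7 numbers: the shift along the tool's x, y, z in mm, then the turn, a rotation vector about the tool's x, y, z in rad, then the finger opening in mm, from 0 to 85.4. In form: [[[tx, ty, tz, rx, ry, rz, gripper], ...]]. A call has exactly 10 rows; each row shifts and turns the commanded pose from where the row before left it, along the tool's axes as they then stand; what a row does not reach is not made up. A row lasts 1/10 s, in which the tool goes at most 50 mm and 8.59 degrees, less where a joint would pass 70% of its speed; a pose out of reach is approached as far as the arm can. A call with a gripper value outside its range is refused whole. The fingers move at their own pace and stop on an object; the grip force is fixed at half the most. Time passes only in rows, so rows that do not move let the fingers close, or fill a call up. It gives the time, the measured TCP pose, the force, the opening and the grip force at its end, in the units of the state.
- ctrl.get_obs(): the state, without advancing time (a new reading comes with each control period).
- ctrl.camera(name): name is "scene" or "side" or "wrist"; returns a dict with "frame" (384x512x3 uint8, blue, green, red), "z_map" (384x512 float32, m along the optical axis (not along the pixel's ray), 0 where there is no reading), "fx", "fy", "cx", "cy" (pixels), "xyz" and "rotation" of the camera in the world. Camera axes: x right, y down, z forward; pixel columns grow to the right and rows downward; lengths in m; the calibration is good to about 2 mm. A picture is of the moment at which its call begins.
- ctrl.hand_in(): hands the job in; it is judged then, once.
The state is a dict: "time_s": time; "q": joint angles; "dq": joint speeds; "joint_efforts": joint torques, N m; "eef_pos": TCP position; "eef_rot": TCP orientation; "wrist_force": force on the tool from outside, world axes, zero at the start; "torque": the same for the moment, N m; "opening": opening from 0.0 (shut) to 1.0 (fully open); "grasp_force": force on a finger pad.
Only numpy, scipy, OpenCV 4.12 (cv2) and the standard library are available. Lean on these libraries where they do the work, as an engineer would, in place of code of your own. Each camera call takes 0.05 s, during which the arm holds its last target. There are 200 camera calls.

### The job

The circuit-panel stand lies folded, face down on its rests, and the panel is to be inspected square-on. Flip the kickstand on the back of the frame over its spring centre until it snaps fully open (the safety prop), then lift the frame by its handle and finish holding it by the handle, still and plumb upright, neither leaning back on the kickstand nor tipping forward: do not let go at the end. Keep the gripper off the circuit panel, and leave the other things on the mat where they are.

Things in the scene. Friction and masses are not known exactly. Their poses are not given: they have to be found in the camera images.
- stand: Fixed aluminium base plate, 300 (x) x 290 (y) x 10 mm; place and yaw vary. Origin: centre of its underside, on the mat, straight below the frame's hinge; z up. x is level, from the hinge away from the folded frame (roughly away from the robot); y along the hinge. Hinge blocks at y +-131 mm, 52 mm high; rest posts under the folded frame at x -128, y +-110 mm, 58 mm high.
- frame (a joint): Hinge of the frame about the base's y. 0 = folded to the base's -x side on its rests (15 degrees above level, its back looking up); 1.309 rad = plumb; more = leaning back to +x; about 1.52 = resting on the open kickstand; with that folded, it falls on to 2.6. Turns freely: unheld, the frame tips one way or the other. All weighs 0.7 to 1.05 kg; about 4 N lifts it at the handle.
- hinge (a point): Point on the frame's hinge axis, midway along it, 35 mm above the mat. The frame: 20 mm slotted aluminium profile, 240 mm wide, 175 mm from hinge axis to top edge, with a steel spine 16 mm wide up the middle of its back, its surface 20 mm behind the frame's mid plane.
- handle: Steel handle on the frame's top edge: a round bar 12 mm thick, 110 mm long, parallel to the hinge, on two 12 mm legs; 44 mm clear between bar and frame. Origin: middle of the bar, in the frame's mid plane, 225 mm from the hinge axis; 93 mm above the mat folded, 260 mm upright. z points from the hinge to the bar, x out of the frame's back, y along the bar.
- panel: Green circuit panel in the frame, 200 x 145 x 3 mm, carrying four round boards with parts. Origin: its centre, in the frame's mid plane, 82.5 mm from the hinge axis. Not to be pressed.
- kickstand (a joint): Kickstand about its hub (axis along the hinge). 0 = folded flat along the frame's back, foot towards the handle; 2.356 rad (135 degrees) = open against its stop. From 0 it lifts off the frame's back, then swings over to the base's +x side. An over-centre spring holds it at either end: about 0.25 N m against you at 0 (2.5 N at the foot), none at 1.2 rad, beyond which it snaps open by itself.
- kick_hub (a point): Centre of the kickstand's hub between two cheeks on the spine (32 mm wide over all with its caps), 85 mm from the hinge axis towards the handle, 38 mm behind the frame's mid plane. A small exposed spring runs beside the hub, 18 mm to its +y side, up to a pin on the leg 30 mm from the hub.
- kick_foot: Black rubber roller at the kickstand's end, 16 mm thick, 20 mm wide. Origin: its centre, 110 mm from the hub; folded, 122 mm above the mat. The leg from hub to foot is a steel bar 12 mm wide (along the hinge), 8 mm thick; folded, 14 mm of air lies between it and the spine. Open, with the frame upright, the foot hangs 24 mm over the base plate.
- flask: Steel drinking flask, 70 mm thick, 200 mm high, standing loose. Origin: centre of its underside. Leave it alone.
- tidy: Black plastic desk tidy with pencils, 130 x 100 x 90 mm, loose. Origin: centre of its underside. Leave it alone.
- brush: Small cleaning brush, 170 mm long, lying loose. Leave it alone.

How it is judged:
By the outcome, as a careful person would: the job done as asked, in the order asked, and still so for the second after the job is handed in, while the arm keeps its last pose, push and grip.
It also fails if it takes over 64 s, if anything falls off the work surface, if the arm or the gripper's body presses on something with over 40 N, if the wrist force passes 120 N, or if a joint passes its speed limit or range.

## Working session

There is one attempt and no reset: what is moved stays moved. The work goes in short steps, Python scripts to look and compute and a tool call to move; the robot and the scene stay as the last step left them, time stands still between calls to the robot, and variables do not carry over. Pictures are saved under pics/ and viewed, at most 13 in all, crops included, and the job is handed in when it is done.

Besides the shell and the picture viewer there is one more tool, called after "Call:" in YAML: its name, and indented under it one key for each argument. jog_arm: Moves the arm, as the interface text tells. Its arguments: {"type":"object","properties":{"series":{"type":"array"}},"required":["series"]}

```bash
mkdir -p pics; ls; cat > h.py <<'E'
import numpy as np, cv2, pickle
from bench import ctrl
def grab(n,tag):
    c=ctrl.camera(n); pickle.dump(c,open(f'pics/{tag}.pkl','wb')); cv2.imwrite(f'pics/{tag}.png',c['frame']); return c
def load(tag): return pickle.load(open(f'pics/{tag}.pkl','rb'))
def R(c):
    r=np.array(c['rotation'])
    if r.shape==(4,):
        from scipy.spatial.transform import Rotation as Q
        r=Q.from_quat(r[[1,2,3,0]]).as_matrix()
    return r
def pt(c,u,v,z=None):
    z=c['z_map'][int(v),int(u)] if z is None else z
    return R(c)@np.array([(u-c['cx'])/c['fx']*z,(v-c['cy'])/c['fy']*z,z])+np.array(c['xyz'])
def proj(c,p):
    q=R(c).T@(np.array(p)-c['xyz']); return q[0]/q[2]*c['fx']+c['cx'],q[1]/q[2]*c['fy']+c['cy']
def crop(c,u0,v0,u1,v1,k,name): cv2.imwrite(f'pics/{name}.png',cv2.resize(c['frame'][v0:v1,u0:u1],None,fx=k,fy=k,interpolation=cv2.INTER_CUBIC))
E
python3 - <<'E'
from h import *
a=grab('scene','s0');b=grab('side','d0');w=grab('wrist','w0')
cv2.imwrite('pics/all0.png',cv2.resize(np.vstack([np.hstack([a['frame'],b['frame']])]),(800,300)))
for c in(a,b,w): print(c['xyz'],np.round(R(c),3).tolist(),c['fx'])
print(ctrl.get_obs())
E
```

```text
pics
[1.42077711 0.50601626 1.6990219 ] [[-0.478, 0.733, -0.484], [0.878, 0.398, -0.266], [-0.002, -0.552, -0.834]] 499.3464749566784
[-0.27484667 -0.82532043  0.95123326] [[0.748, -0.387, 0.539], [-0.663, -0.458, 0.592], [0.017, -0.8, -0.599]] 386.74880772346177
[0.57420327 0.07549731 0.37190737] [[1.0, 0.001, -0.002], [0.001, -0.956, -0.295], [-0.002, 0.295, -0.956]] 335.0968264826386
{'time_s': 0.15, 'q': array([-2.06283468e-01,  1.81431629e-01,  1.60774639e+00,  2.61692528e-05,
        1.35380094e+00, -2.06322810e-01]), 'dq': array([-0.00010598, -0.00208367, -0.00332639, -0.00224646,  0.00143715,
        0.00023112]), 'joint_efforts': array([ 1.94259010e-03, -4.45260644e+01, -3.51692533e+01, -1.26067753e-04,
        5.82284134e-03,  2.14055274e-05]), 'eef_pos': array([5.74539655e-01, 1.32627695e-04, 1.93872135e-01]), 'eef_rot': array([-5.87128928e-04,  7.07094700e-01,  7.07118523e-01, -3.68644803e-04]), 'wrist_force': array([ 0.06326638,  0.07342985, -0.62167369]), 'torque': array([ 0.04506499, -0.04652625, -0.00405656]), 'grasp_force': 0.0, 'opening': 1.001624246591792}
```

View pics/all0.png

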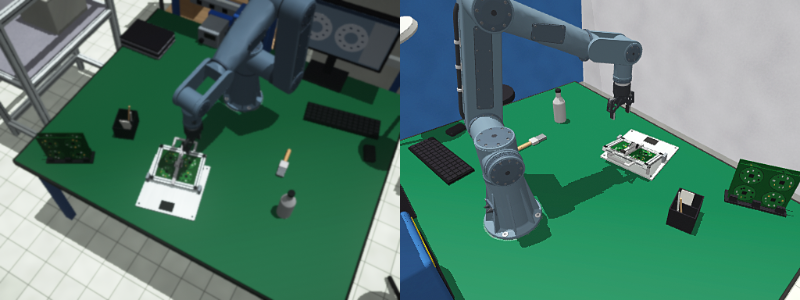

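View pics/w0.png

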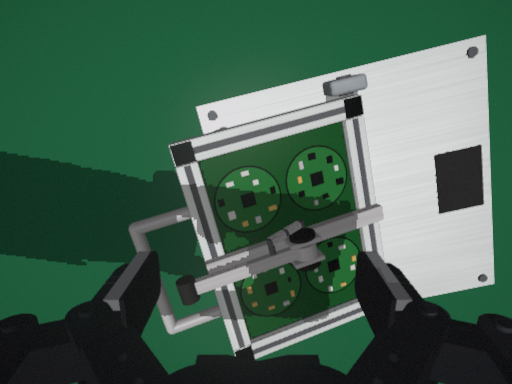

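Overview: the stand is ahead of the robot, and its handle is on the robot side. In the wrist view the kickstand foot is near (188,290), the hub near (303,240) and the handle near (150,280). I'll enlarge crops from two views.

```bash
python3 - <<'E'
from h import *
w=load('w0');crop(w,110,60,390,370,1.9,'w0c')
a=load('s0');b=load('d0')
s=cv2.resize(a['frame'][165:285,175:280],None,fx=5,fy=5,interpolation=cv2.INTER_CUBIC)
cv2.imwrite('pics/s0c.png',s)
d=cv2.resize(b['frame'][150:240,245:365],None,fx=6,fy=6,interpolation=cv2.INTER_CUBIC)
cv2.imwrite('pics/d0c.png',d); print(d.shape,s.shape)
for u,v in [(188,290),(303,240),(150,280),(345,85),(372,210),(195,220),(182,153),(245,352),(353,107)]: print(u,v,np.round(pt(w,u,v),4))
E
```

```text
(540, 720, 3) (600, 525, 3)
188 290 [ 0.5157 -0.0858  0.128 ]
303 240 [ 0.6138 -0.0515  0.1033]
150 280 [0.5312 0.0024 0.2545]
345 85 [0.6536 0.0786 0.0507]
372 210 [ 0.6892 -0.0414  0.0543]
195 220 [ 0.5168 -0.0393  0.0871]
182 153 [0.5091 0.0227 0.0879]
245 352 [ 0.561  -0.1858  0.0886]
353 107 [0.664  0.0589 0.0454]
```

View pics/w0c.png

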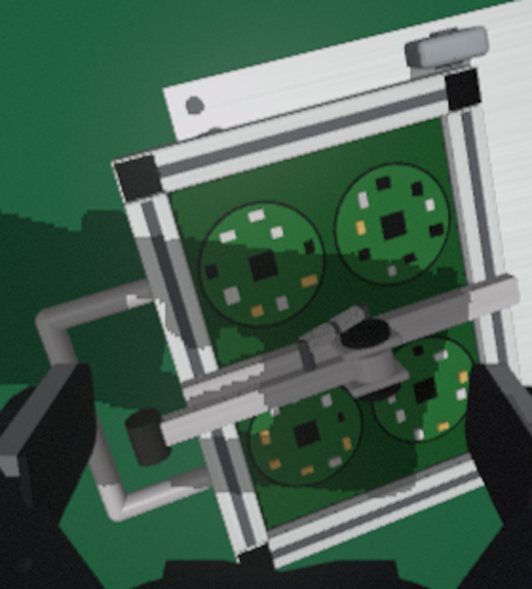

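View pics/d0c.png

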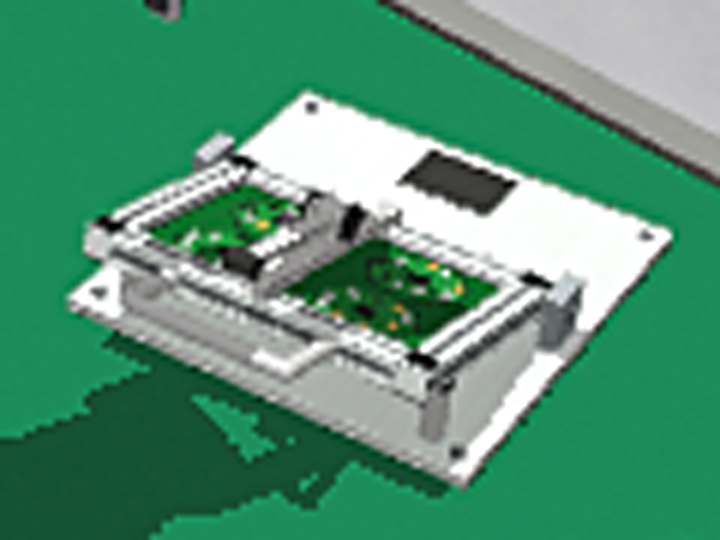

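View pics/s0c.png

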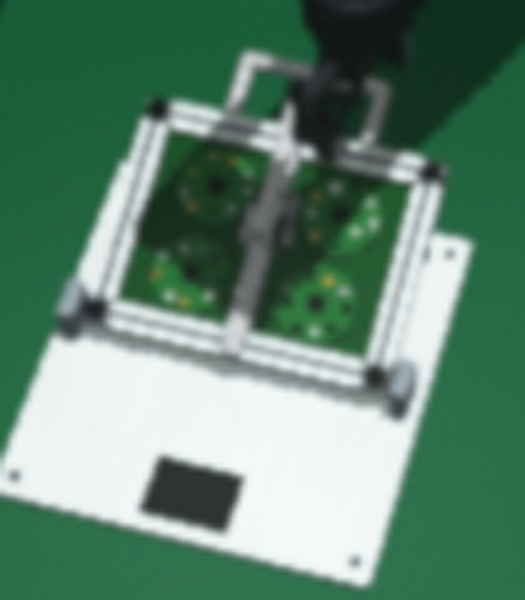

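```bash
cat > fit.py <<'E'
from h import *
from scipy.optimize import least_squares
def F(p,r,y,n):
    x0,y0,yaw,dz,th=p; a=np.radians(15)+th
    l=np.array([-r*np.cos(a)+n*np.sin(a),y,.035+r*np.sin(a)+n*np.cos(a)]); return B(p,*l)
def B(p,x,y,z):
    c,s=np.cos(p[2]),np.sin(p[2]); return np.array([p[0]+c*x-s*y,p[1]+s*x+c*y,z+p[3]])
E
python3 - <<'E'
from fit import *
w,s,d=load('w0'),load('s0'),load('d0')
f=lambda r,y,n=.01:(F,r,y,n); b=lambda x,y:(B,x,y,.01)
O=[(w,132.1+3,229.5,f(.225,.049,.0)),(w,173,328,f(.225,-.049,0)),(w,182.6,154.7,f(.165,.11)),(w,353.7,107.4,f(0,.11)),(w,244.7,350.5,f(.165,-.11)),(w,188.9,290,f(.195,0,.038)),
(s,206.6,186.4,f(.165,-.11)),(s,261.6,199.4,f(.165,.11)),(s,194,226.4,f(0,-.11)),(s,250,240.2,f(0,.11)),(s,176,263.6,b(.15,-.145)),(s,249,282.4,b(.15,.145)),(s,269.4,213,b(-.15,.145)),(s,225.4,176.6,f(.225,-.049,0)),(s,251.6,182,f(.225,.049,0)),
(d,295.8,165.3,b(.15,.145)),(d,356.7,189.2,b(.15,-.145)),(d,322.5,230.8,b(-.15,-.145)),(d,257,200,b(-.15,.145)),(d,284.7,177,f(0,.11)),(d,333.8,197,f(0,-.11)),(d,262.5,187.5,f(.165,.11)),(d,315.8,209.7,f(.165,-.11)),(d,285.5,193.7,f(.195,0,.038))]
def res(p,full=False):
    o=[]
    for c,u,v,(g,*a) in O:
        q=proj(c,g(p,*a)); o+=[q[0]-u,q[1]-v]
    return np.array(o)
r=least_squares(res,[.66,-.03,.25,0,0],loss='soft_l1'); p=r.x
print(np.round(p,4),np.degrees(p[2])); print(np.round(res(p).reshape(-1,2),1).tolist())
np.save('p.npy',p)
print('handle',F(p,.225,0,0),'foot',F(p,.195,0,.038),'hub',F(p,.085,0,.038))
# independent two-view triangulation (wrist+scene) of handle corners / wrist+side foot
def tri(*uv):
    A=0;bb=0
    for c,u,v in uv:
        k=R(c)@[(u-c['cx'])/c['fx'],(v-c['cy'])/c['fy'],1];k/=np.linalg.norm(k);M=np.eye(3)-np.outer(k,k);A=A+M;bb=bb+M@c['xyz']
    return np.linalg.solve(A,bb)
h1=tri((w,135,229.5),(s,251.6,182));h2=tri((w,173,328),(s,225.4,176.6))
print('tri handle',h1,h2,(h1+h2)/2,'foot',tri((w,188.9,290),(d,285.5,193.7)))
E
```

```text
[ 0.6872 -0.0483  0.2358 -0.0027  0.0119] 13.512783145892259
[[2.5, 5.2], [-2.2, -5.0], [0.4, -1.4], [-1.5, -1.1], [0.5, 4.6], [-0.4, -0.3], [-0.5, 0.3], [-0.9, -0.4], [-0.0, 0.3], [-0.3, -0.2], [-2.9, -1.0], [-0.7, -0.9], [-0.7, -0.0], [0.1, 0.1], [-2.1, 0.0], [-0.3, 0.2], [0.0, -0.3], [-0.1, -1.0], [-0.8, -0.2], [0.3, 0.4], [0.1, 0.1], [0.6, -0.0], [-0.6, 0.2], [0.1, -0.2]]
handle [ 0.47661132 -0.09889308  0.09313894] foot [ 0.51468143 -0.08974427  0.1216164 ] hub [ 0.61765583 -0.064998    0.09188603]
tri handle [ 0.46882653 -0.03996298  0.10647541] [ 0.4934893  -0.14315388  0.10397829] [ 0.48115792 -0.09155843  0.10522685] foot [ 0.51453126 -0.08995539  0.12119118]
```

```bash
cat > plan.py <<'E'
from fit import *
from scipy.linalg import fractional_matrix_power as fmp
from scipy.spatial.transform import Rotation as Q
p=np.load('p.npy')
def cur():
    o=ctrl.get_obs(); T=np.eye(4); T[:3,3]=o['eef_pos']; T[:3,:3]=Q.from_quat(np.array(o['eef_rot'])[[1,2,3,0]]).as_matrix(); return T,o
def tool(phi,pos,back,mode):
    # pos world point to sit `back` m behind the TCP on tool axis; mode 'y': jaws close along hinge, 'x': across the bar
    xs=B(p,1,0,0)-B(p,0,0,0); zs=np.array([0,0,1.]); ys=np.cross(zs,xs)
    z=np.sin(phi)*xs-np.cos(phi)*zs
    y=-ys if mode=='y' else np.cross(z,ys)   # 'x': tool x = ys
    T=np.eye(4); T[:3,:3]=np.c_[np.cross(y,z),y,z]; T[:3,3]=pos+back*z; return T
def rows(T0,T1,n,show=True):
    E=np.real(fmp(np.linalg.inv(T0)@T1,1/n)); t=np.round(E[:3,3]*1e3,1); r=np.round(Q.from_matrix(E[:3,:3]).as_rotvec(),3)
    E=np.eye(4);E[:3,3]=t/1e3;E[:3,:3]=Q.from_rotvec(r).as_matrix();T=T0.copy();P=[]
    for i in range(n): T=T@E;P.append(T[:3,3])
    if show: print('row',t.tolist(),r.tolist(),'x',n,'deg',np.degrees(np.linalg.norm(r)).round(2),'end err mm',np.round((T-T1)[:3,3]*1e3,1),'minz',min(q[2] for q in P)); print(np.round(P[n//2],3),np.round(P[-1],3))
    return T
E
python3 - <<'E'
from plan import *
T,o=cur(); foot=F(p,.195,0,.038); h=np.radians(45)
T1=tool(h,foot,-.07,'y'); T2=tool(h,foot,.014,'y')
a=rows(T,T1,20); rows(a,T2,10)
E
```

```text
row [-7.8, -1.7, -2.0] [-0.026, 0.033, 0.063] x 20 deg 4.34 end err mm [-0.3  0.9  1.1] minz 0.17221947200308388
[ 0.529 -0.075  0.198] [ 0.466 -0.1    0.172]
row [-0.1, 0.1, 8.5] [-0.0, 0.0, 0.0] x 10 deg 0.0 end err mm [-0.4 -0.1 -0.6] minz 0.11113239896596115
[ 0.501 -0.093  0.136] [ 0.524 -0.087  0.111]
```

Call:
jog_arm:
  series:
    - [[-7.8,-1.7,-2,-0.026,0.033,0.063,60],[-7.8,-1.7,-2,-0.026,0.033,0.063,60],[-7.8,-1.7,-2,-0.026,0.033,0.063,60],[-7.8,-1.7,-2,-0.026,0.033,0.063,60],[-7.8,-1.7,-2,-0.026,0.033,0.063,60],[-7.8,-1.7,-2,-0.026,0.033,0.063,60],[-7.8,-1.7,-2,-0.026,0.033,0.063,60],[-7.8,-1.7,-2,-0.026,0.033,0.063,60],[-7.8,-1.7,-2,-0.026,0.033,0.063,60],[-7.8,-1.7,-2,-0.026,0.033,0.063,60]]

```text
time_s: 1.15
eef_pos: [0.5357, -0.0704, 0.1997]
eef_rot: [-0.024, 0.875, 0.438, 0.204]
wrist_force: [0.2, -0.1, 0.2]
opening: 0.698
grasp_force: 0.0
```

Call:
jog_arm:
  series:
    - [[-7.8,-1.7,-2,-0.026,0.033,0.063,60],[-7.8,-1.7,-2,-0.026,0.033,0.063,60],[-7.8,-1.7,-2,-0.026,0.033,0.063,60],[-7.8,-1.7,-2,-0.026,0.033,0.063,60],[-7.8,-1.7,-2,-0.026,0.033,0.063,60],[-7.8,-1.7,-2,-0.026,0.033,0.063,60],[-7.8,-1.7,-2,-0.026,0.033,0.063,60],[-7.8,-1.7,-2,-0.026,0.033,0.063,60],[-7.8,-1.7,-2,-0.026,0.033,0.063,60],[-7.8,-1.7,-2,-0.026,0.033,0.063,60]]

```text
time_s: 2.15
eef_pos: [0.4664, -0.1006, 0.1726]
eef_rot: [-0.045, 0.918, 0.108, 0.379]
wrist_force: [0.5, -0.1, 0.4]
opening: 0.703
grasp_force: 0.0
```

```bash
python3 - <<'E'
from plan import *
w=grab('wrist','w1'); T,o=cur(); print(o['time_s'],o['wrist_force'],o['opening'],T[:3,3])
foot=F(p,.195,0,.038); print('foot px',proj(w,foot),'hub',proj(w,F(p,.085,0,.038)),'handle ends',proj(w,F(p,.225,.055,0)),proj(w,F(p,.225,-.055,0)))
h=np.radians(45); T2=tool(h,foot,.014,'y'); rows(T,T2,10)
E
```

```text
2.2 [-1.50834028  1.96887785 -3.51231274] 0.7030123921869753 [ 0.4649439 -0.0988722  0.170432 ]
foot px (np.float64(258.50911679116956), np.float64(189.11797133540338)) hub (np.float64(258.202957878161), np.float64(110.08784666772517)) handle ends (np.float64(189.62890470845235), np.float64(249.14248719793187)) (np.float64(327.29372721171615), np.float64(249.1461395634211))
row [0.1, 0.3, 8.4] [-0.0, 0.0, -0.001] x 10 deg 0.06 end err mm [-0.4 -0.2 -0.1] minz 0.11158086494495097
[ 0.5   -0.092  0.135] [ 0.524 -0.088  0.112]
```

View pics/w1.png

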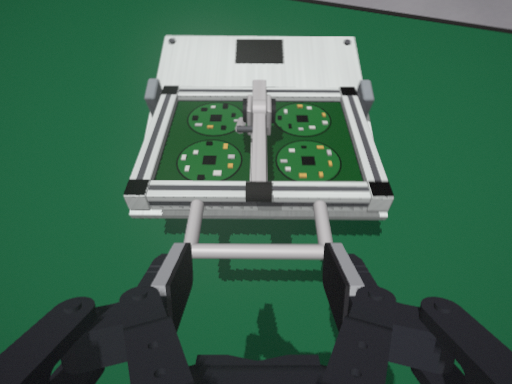

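The foot is at (259,190) and the handle corners at (190,251) and (328,250), all within 2 px of the model's predictions, so I'm advancing and gripping.

Call:
jog_arm:
  series:
    - [[0,0.1,8.4,0,0,0,60],[0,0.1,8.4,0,0,0,60],[0,0.1,8.4,0,0,0,60],[0,0.1,8.4,0,0,0,60],[0,0.1,8.4,0,0,0,60],[0,0.1,8.4,0,0,0,60],[0,0.1,8.4,0,0,0,60],[0,0.1,8.4,0,0,0,60],[0,0.1,8.4,0,0,0,60],[0,0.1,8.4,0,0,0,60]]

```text
time_s: 3.2
eef_pos: [0.5251, -0.0876, 0.113]
eef_rot: [-0.045, 0.918, 0.111, 0.378]
wrist_force: [-0.5, 0.4, 0.7]
opening: 0.695
grasp_force: 0.0
```

Call:
jog_arm:
  series:
    - [[0,0,0,0,0,0,30],[0,0,0,0,0,0,24],[0,0,0,0,0,0,20],[0,0,0,0,0,0,15],[0,0,0,0,0,0,10],[0,0,0,0,0,0,10],[0,0,0,0,0,0,10],[0,0,0,0,0,0,10],[0,0,0,0,0,0,10],[0,0,0,0,0,0,10]]

```text
time_s: 4.2
eef_pos: [0.5245, -0.0876, 0.1132]
eef_rot: [-0.045, 0.918, 0.11, 0.378]
wrist_force: [-0.1, -0.3, 0.0]
opening: 0.12
grasp_force: 0.0
```

```bash
python3 - <<'E'
from plan import *
T,o=cur(); print(o['time_s'],o['wrist_force'],o['opening'],o['grasp_force'],T[:3,3],tool(np.radians(45),F(p,.195,0,.038),.014,'y')[:3,3])
hub=F(p,.085,0,.038)
h=np.linalg.inv(T)@np.r_[hub,1]; print('hub in tool',h)
for d in (4,5): 
    r=[0,-np.radians(d),0]; print(r, (np.eye(3)-Q.from_rotvec(r).as_matrix())@h[:3]*1e3)
E
```

```text
4.2 [-0.0554071  -0.29871049  0.00587572] 0.1201666273625105 0.0 [ 0.52450496 -0.08760275  0.11318926] [ 0.52430689 -0.08743113  0.11171691]
hub in tool [ 5.30022548e-02 -4.02030272e-05  8.26598217e-02  1.00000000e+00]
[0, np.float64(-0.06981317007977318), 0] [ 5.89516851  0.         -3.49589523]
[0, np.float64(-0.08726646259971647), 0] [ 7.40596774e+00  8.92686530e-18 -4.30490531e+00]
```

```bash
python3 - <<'E'
from plan import *
w=grab('wrist','w2');crop(w,130,60,390,384,1.8,'w2c')
T,o=cur();print('foot px',proj(w,F(p,.195,0,.038)),'tcp',proj(w,T[:3,3]))
E
```

```text
foot px (np.float64(257.34897553054725), np.float64(234.53709292249545)) tcp (np.float64(257.820069333925), np.float64(223.12487822292323))
```

View pics/w2c.png

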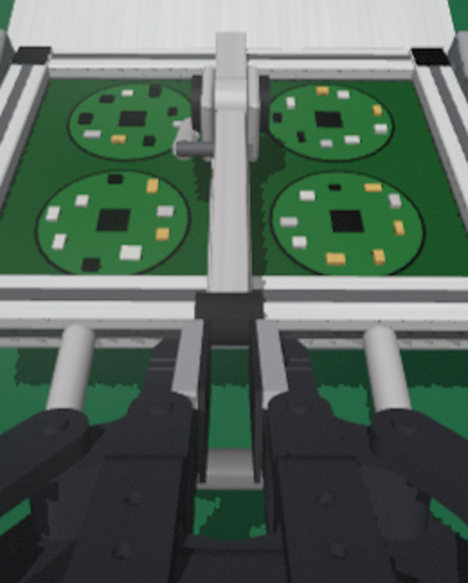

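```bash
python3 - <<'E'
from plan import *
w=load('w2');T,o=cur();Ti=np.linalg.inv(T)
for cu,cv in [(190,330),(190,345),(272,330),(190,370),(228,310),(228,330),(228,280),(228,250)]:
    u,v=cu/1.8+130,cv/1.8+60; q=pt(w,u,v); print(cu,cv,np.round(w['z_map'][int(v),int(u)],4),'world',np.round(q,4),'tool mm',np.round((Ti@np.r_[q,1])[:3]*1e3,1))
print('foot tool',np.round((Ti@np.r_[F(p,.195,0,.038),1])[:3]*1e3,1), np.array(w['xyz']), (Ti@np.r_[w['xyz'],1])[:3])
E
```

```text
190 330 0.1457 world [ 0.4973 -0.0842  0.1527] tool mm [  9.6  -9.8 -46.1]
190 345 0.1378 world [ 0.4919 -0.086   0.1587] tool mm [  9.8  -9.3 -54.4]
272 330 0.1442 world [ 0.5014 -0.1034  0.1542] tool mm [ 10.3   9.9 -47.5]
190 370 0.127 world [ 0.4843 -0.0885  0.1667] tool mm [  9.8  -8.6 -65.7]
228 310 0.1732 world [ 0.5131 -0.0897  0.1291] tool mm [  3.   -0.6 -19.4]
228 330 0.1737 world [ 0.5083 -0.0909  0.1259] tool mm [ -2.7  -0.6 -20.7]
228 280 0.1854 world [ 0.5253 -0.0868  0.1218] tool mm [ 6.8 -0.7 -5.5]
228 250 0.1939 world [ 0.5369 -0.0839  0.1186] tool mm [12.9 -0.7  5.3]
foot tool [ -1.2  -0.3 -13.1] [ 0.45300175 -0.10445207  0.29220023] [ 0.07399576 -0.00040363 -0.1787775 ]
```

```bash
python3 - <<'E'
from plan import *
w=load('w2');T,o=cur();Ti=np.linalg.inv(T)
for u in (231,234,237,240,243,246):
  print(u,[ (v,np.round((Ti@np.r_[pt(w,u,v),1])[:3]*1e3).astype(int).tolist()) for v in range(232,262,4)])
E
```

```text
231 [(232, [-15, -17, 21]), (236, [-16, -17, 18]), (240, [-21, -18, 22]), (244, [10, -12, -48]), (248, [10, -11, -52]), (252, [9, -11, -54]), (256, [10, -11, -58]), (260, [10, -11, -61])]
234 [(232, [-15, -15, 21]), (236, [-17, -15, 19]), (240, [10, -11, -44]), (244, [10, -10, -48]), (248, [10, -10, -52]), (252, [10, -10, -55]), (256, [10, -10, -57]), (260, [10, -9, -62])]
237 [(232, [-15, -13, 20]), (236, [-17, -13, 19]), (240, [10, -9, -43]), (244, [10, -9, -48]), (248, [10, -9, -52]), (252, [10, -9, -55]), (256, [10, -8, -58]), (260, [10, -8, -61])]
240 [(232, [3, -9, -19]), (236, [1, -9, -21]), (240, [10, -8, -44]), (244, [10, -8, -48]), (248, [10, -8, -52]), (252, [10, -7, -54]), (256, [10, -7, -59]), (260, [9, -7, -61])]
243 [(232, [3, -8, -19]), (236, [2, -8, -21]), (240, [10, -7, -43]), (244, [10, -6, -48]), (248, [10, -6, -51]), (252, [10, -6, -55]), (256, [10, -6, -58]), (260, [11, -6, -63])]
246 [(232, [3, -6, -19]), (236, [1, -6, -21]), (240, [9, -5, -42]), (244, [9, -5, -45]), (248, [8, -5, -48]), (252, [6, -5, -47]), (256, [4, -5, -47]), (260, [2, -5, -48])]
```

```bash
python3 - <<'E'
from plan import *
a=grab('side','d1');b=grab('scene','s1');T,o=cur()
z=T[:3,2]; 
k=5
L=[]
for c,(u0,v0,u1,v1) in ((a,(250,130,330,240)),(b,(190,140,270,250))):
    im=cv2.resize(c['frame'][v0:v1,u0:u1],None,fx=k,fy=k,interpolation=cv2.INTER_CUBIC)
    for d,col in ((0,(0,0,255)),(-.042,(255,0,255))):
        u,v=proj(c,T[:3,3]+d*z); cv2.drawMarker(im,(int((u-u0+.5)*k),int((v-v0+.5)*k)),col,0,14,1)
    u,v=proj(c,F(p,.195,0,.038)); cv2.circle(im,(int((u-u0+.5)*k),int((v-v0+.5)*k)),8,(255,255,0),1)
    L.append(im)
cv2.imwrite('pics/chk.png',np.hstack(L))
E
```

```text
(no output)
```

View pics/chk.png

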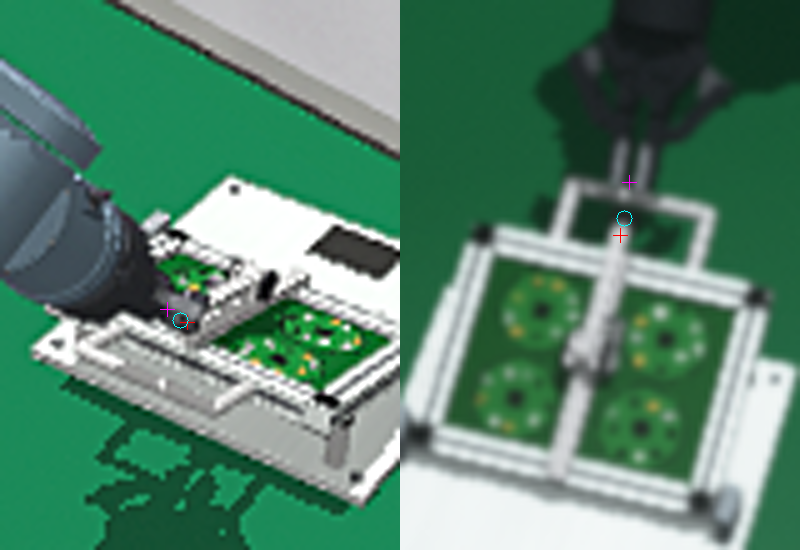

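All views agree: the real fingertips are about 40 mm behind the reported TCP, level with the magenta mark, and the foot is just ahead of them. I'll open, advance 40 mm and regrip.

Call:
jog_arm:
  series:
    - [[0,0,0,0,0,0,50],[0,0,0,0,0,0,50],[0,0,0,0,0,0,50],[0,0,0,0,0,0,50],[0,0,8,0,0,0,50],[0,0,8,0,0,0,50],[0,0,8,0,0,0,50],[0,0,8,0,0,0,50],[0,0,8,0,0,0,50],[0,0,0,0,0,0,50]]

```text
time_s: 5.35
eef_pos: [0.552, -0.0802, 0.0837]
eef_rot: [-0.046, 0.918, 0.11, 0.378]
wrist_force: [-0.2, 0.5, -0.2]
opening: 0.587
grasp_force: 0.0
```

Call:
jog_arm:
  series:
    - [[0,0,0,0,0,0,30],[0,0,0,0,0,0,24],[0,0,0,0,0,0,20],[0,0,0,0,0,0,15],[0,0,0,0,0,0,10],[0,0,0,0,0,0,10],[0,0,0,0,0,0,10],[0,0,0,0,0,0,10],[0,0,0,0,0,0,10],[0,0,0,0,0,0,10]]

```text
time_s: 6.35
eef_pos: [0.5517, -0.0809, 0.085]
eef_rot: [-0.045, 0.918, 0.11, 0.379]
wrist_force: [-6.9, 1.3, 4.7]
opening: 0.219
grasp_force: 58.4
```

```bash
python3 - <<'E'
from plan import *
T,o=cur(); print(o['time_s'],o['wrist_force'],o['opening'],o['grasp_force'],T[:3,3])
hub=F(p,.085,0,.038)
h=np.linalg.inv(T)@np.r_[hub,1]; print('hub in tool',h)
for d in (4,5): 
    r=[0,-np.radians(d),0]; print(r, (np.eye(3)-Q.from_rotvec(r).as_matrix())@h[:3]*1e3)
E
```

```text
6.35 [-6.91490098  1.28639593  4.69334296] 0.21930170524739157 58.44117879867554 [ 0.55174971 -0.08085529  0.08501398]
hub in tool [5.29304394e-02 1.37188243e-04 4.29027438e-02 1.00000000e+00]
[0, np.float64(-0.06981317007977318), 0] [ 3.12168001  0.         -3.58773188]
[0, np.float64(-0.08726646259971647), 0] [ 3.94063680e+00 -3.04619091e-17 -4.44993386e+00]
```

Gripped at 18.7 mm opening. Next I swing it about the hub at 5°/row.

Call:
jog_arm:
  series:
    - [[3.9,0,-4.4,0,-0.087,0,10],[3.9,0,-4.4,0,-0.087,0,10],[3.9,0,-4.4,0,-0.087,0,10],[3.9,0,-4.4,0,-0.087,0,10],[3.9,0,-4.4,0,-0.087,0,10],[3.9,0,-4.4,0,-0.087,0,10],[3.9,0,-4.4,0,-0.087,0,10],[3.9,0,-4.4,0,-0.087,0,10],[0,0,0,0,0,0,10],[0,0,0,0,0,0,10]]

```text
time_s: 7.35
eef_pos: [0.5619, -0.0785, 0.1302]
eef_rot: [-0.006, 0.992, 0.12, 0.047]
wrist_force: [-12.1, -2.8, 14.4]
opening: 0.216
grasp_force: 62.1
```

```bash
python3 - <<'E'
from plan import *
w=grab('wrist','w3');grab('scene','s3');T,o=cur();hub=F(p,.085,0,.038)
print(o['wrist_force'],o['torque'],o['opening'],o['grasp_force'],T[:3,3], 'hub in tool',(np.linalg.inv(T)@np.r_[hub,1])[:3],'phi',np.degrees(np.arcsin(np.hypot(*T[:2,2]))))
E
```

```text
[-11.5535327   -1.71343681  12.83023564] [-0.15154455  1.71451333 -0.06755491] 0.21939215744716953 61.93501353263855 [ 0.56154569 -0.07852304  0.12999064] hub in tool [0.05383197 0.00019263 0.04342024] phi 5.456623452230155
```

View pics/w3.png

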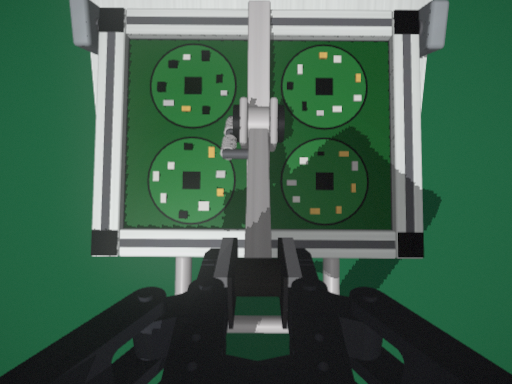

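The foot is held between the pads and the leg is lifted about 40°. Spring and radial forces are moderate, so I continue.

Call:
jog_arm:
  series:
    - [[-0.6,0,-0.8,0,0,0,10],[3.9,0,-4.4,0,-0.087,0,10],[3.9,0,-4.4,0,-0.087,0,10],[3.9,0,-4.4,0,-0.087,0,10],[3.9,0,-4.4,0,-0.087,0,10],[3.9,0,-4.4,0,-0.087,0,10],[3.9,0,-4.4,0,-0.087,0,10],[3.9,0,-4.4,0,-0.087,0,10],[3.9,0,-4.4,0,-0.087,0,10],[3.9,0,-4.4,0,-0.087,0,10]]

```text
time_s: 8.45
eef_pos: [0.6042, -0.0684, 0.1601]
eef_rot: [0.04, 0.935, 0.112, -0.334]
wrist_force: [1.5, -3.4, 6.6]
opening: 0.215
grasp_force: 62.3
```

```bash
python3 - <<'E'
from plan import *
T,o=cur();hub=F(p,.085,0,.038);print(o['q'],o['wrist_force'],'hub in tool',(np.linalg.inv(T)@np.r_[hub,1])[:3],T[:3,2])
E
```

```text
[-0.16167296  0.82988055  0.91663163 -0.27929502  2.02605859  1.12978406] [ 1.46753438 -3.40650209  6.63448571] hub in tool [ 0.05398353 -0.00018249  0.04394661] [-0.61609292 -0.15038801 -0.77318365]
```

Call:
jog_arm:
  series:
    - [[0,0,0,0,0,0,60],[0,0,0,0,0,0,60],[0,0,0,0,0,0,60],[0,0,0,0,0,0,60],[0,0,0,0,0,0,60],[0,0,0,0,0,0,60],[0,0,0,0,0,0,60],[0,0,0,0,0,0,60],[0,0,0,0,0,0,60],[0,0,0,0,0,0,60]]

```text
time_s: 9.45
eef_pos: [0.6033, -0.0679, 0.1582]
eef_rot: [0.04, 0.935, 0.113, -0.334]
wrist_force: [-0.8, -0.5, -0.1]
opening: 0.704
grasp_force: 0.0
```

```bash
python3 - <<'E'
from plan import *
T,o=cur();print(o['wrist_force'],o['opening'])
a=grab('side','d2');b=grab('scene','s2')
th=np.radians(30); ft=F(p,.085,0,.038)+0
c_,s_=np.cos(p[2]),np.sin(p[2]); ft=ft+.11*np.array([np.cos(th)*c_,np.cos(th)*s_,np.sin(th)])
k=5;L=[]
for c,(u0,v0,u1,v1) in ((a,(250,130,330,240)),(b,(190,140,270,250))):
    im=cv2.resize(c['frame'][v0:v1,u0:u1],None,fx=k,fy=k,interpolation=cv2.INTER_CUBIC)
    u,v=proj(c,ft); cv2.circle(im,(int((u-u0+.5)*k),int((v-v0+.5)*k)),14,(255,255,0),1)
    L.append(im)
cv2.imwrite('pics/chk2.png',np.hstack(L))
# plan: away then handle
hd=F(p,.225,0,0); print('handle',hd)
Tu=T.copy(); Tu[:3,3]+=[-.03,-.007,.12]
for ph in (45,50,60):
  print(ph,tool(np.radians(ph),hd,.04-.10,'x')[:3,3],tool(np.radians(ph),hd,.04+.016,'x')[:3,3])
T1=tool(np.radians(50),hd,.04-.08,'x')
a=rows(T,Tu,6); b=rows(a,T1,20)
T1b=tool(np.radians(50),hd,.04-.08,'x'); T1b[:3,:2]*=-1; rows(a,T1b,20)
E
```

```text
[-0.76090828 -0.50597884 -0.12361572] 0.7039957128638401
handle [ 0.47661132 -0.09889308  0.09313894]
45 [ 0.43535937 -0.10880653  0.13556535] [ 0.51511314 -0.08964052  0.05354096]
50 [ 0.431921   -0.10963282  0.1317062 ] [ 0.51832228 -0.08886932  0.05714283]
60 [ 0.4260882  -0.11103453  0.12313894] [ 0.52376623 -0.08756106  0.06513894]
row [-16.6, -0.1, -12.2] [0.0, 0.0, 0.0] x 6 deg 0.0 end err mm [ 0.   0.2 -0.3] minz 0.17812847966061718
[ 0.583 -0.072  0.238] [ 0.573 -0.075  0.278]
row [-4.8, -7.1, 8.0] [-0.06, 0.06, -0.061] x 20 deg 5.99 end err mm [ 0.6  0.1 -0.3] minz 0.11856838861142034
[ 0.469 -0.067  0.211] [ 0.447 -0.106  0.119]
row [-4.8, 7.2, 8.0] [0.06, 0.06, 0.061] x 20 deg 5.99 end err mm [-0.5 -0.1 -0.9] minz 0.11795189984909644
[ 0.485 -0.131  0.211] [ 0.446 -0.106  0.118]
```

View pics/chk2.png

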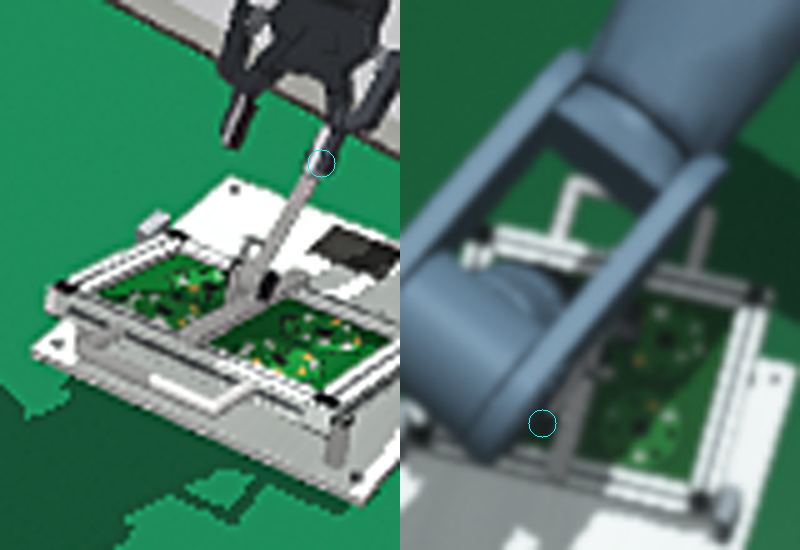

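The kickstand is open: the foot is at the predicted open spot, (320,163) in the side crop. Retracting and moving to the handle.

Call:
jog_arm:
  series:
    - [[-16.6,0,-12.2,0,0,0,60],[-16.6,0,-12.2,0,0,0,60],[-16.6,0,-12.2,0,0,0,60],[-16.6,0,-12.2,0,0,0,60],[-16.6,0,-12.2,0,0,0,50],[-16.6,0,-12.2,0,0,0,40],[0,0,0,0,0,0,36],[0,0,0,0,0,0,36],[0,0,0,0,0,0,36],[0,0,0,0,0,0,36]]

```text
time_s: 10.55
eef_pos: [0.573, -0.0752, 0.2764]
eef_rot: [0.039, 0.935, 0.113, -0.335]
wrist_force: [0.5, -0.5, -0.1]
opening: 0.422
grasp_force: 0.0
```

Call:
jog_arm:
  series:
    - [[-4.8,-7.1,8,-0.06,0.06,-0.061,36],[-4.8,-7.1,8,-0.06,0.06,-0.061,36],[-4.8,-7.1,8,-0.06,0.06,-0.061,36],[-4.8,-7.1,8,-0.06,0.06,-0.061,36],[-4.8,-7.1,8,-0.06,0.06,-0.061,36],[-4.8,-7.1,8,-0.06,0.06,-0.061,36],[-4.8,-7.1,8,-0.06,0.06,-0.061,36],[-4.8,-7.1,8,-0.06,0.06,-0.061,36],[-4.8,-7.1,8,-0.06,0.06,-0.061,36],[-4.8,-7.1,8,-0.06,0.06,-0.061,36]]

```text
time_s: 11.55
eef_pos: [0.4762, -0.0638, 0.2189]
eef_rot: [0.173, 0.861, 0.479, 0.0]
wrist_force: [-0.1, -0.4, -0.2]
opening: 0.423
grasp_force: 0.0
```

Call:
jog_arm:
  series:
    - [[-4.8,-7.1,8,-0.06,0.06,-0.061,36],[-4.8,-7.1,8,-0.06,0.06,-0.061,36],[-4.8,-7.1,8,-0.06,0.06,-0.061,36],[-4.8,-7.1,8,-0.06,0.06,-0.061,36],[-4.8,-7.1,8,-0.06,0.06,-0.061,36],[-4.8,-7.1,8,-0.06,0.06,-0.061,36],[-4.8,-7.1,8,-0.06,0.06,-0.061,36],[-4.8,-7.1,8,-0.06,0.06,-0.061,36],[-4.8,-7.1,8,-0.06,0.06,-0.061,36],[-4.8,-7.1,8,-0.06,0.06,-0.061,36]]

```text
time_s: 12.55
eef_pos: [0.4405, -0.0941, 0.1312]
eef_rot: [0.232, 0.631, 0.687, 0.275]
wrist_force: [0.4, 0.1, -0.6]
opening: 0.422
grasp_force: 0.0
```

```bash
python3 - <<'E'
from plan import *
T,o=cur();print(o['time_s'],o['q'],o['wrist_force'],o['opening'],T[:3,3])
hd=F(p,.225,0,0)
b=rows(T,tool(np.radians(50),hd,.04+.014,'x'),10)
w=grab('wrist','w4'); print([proj(w,F(p,.225,y,0)) for y in(-.055,0,.055)],'foot?')
Ti=np.linalg.inv(T)
# finger tips from depth
Z=w['z_map'];vv,uu=np.mgrid[0:384,0:512]
P=np.stack([(uu-w['cx'])/w['fx']*Z,(vv-w['cy'])/w['fy']*Z,Z],-1)@R(w).T+w['xyz']; P=(P-T[:3,3])@T[:3,:3]*1e3
m=(Z>0)&(abs(P[...,0])<13)&(abs(P[...,1])<40)&(P[...,2]<-25)
for s in(-1,1):
    q=P[m&(s*P[...,1]>0)]; print(s,len(q),np.percentile(q,[1,99],0).round(1).tolist() if len(q) else '', np.sort(q[:,2])[-5:] if len(q) else '')
E
```

```text
12.55 [-1.06384934 -0.52923389  2.54058437  0.83453018  0.99882703 -1.57315711] [ 0.4375886   0.08784629 -0.6077012 ] 0.4222355020510261 [ 0.44046144 -0.09414938  0.13121431]
row [-0.9, 0.1, 10.5] [-0.014, 0.008, -0.012] x 10 deg 1.15 end err mm [-0.2 -0.5  0.2] minz 0.058650528634160044
[ 0.485 -0.093  0.086] [ 0.517 -0.09   0.059]
[(np.float64(268.5388944390111), np.float64(272.6484821335133)), (np.float64(260.33169607355626), np.float64(209.72768723243536)), (np.float64(250.6782802082954), np.float64(135.719411483975))] foot?
-1 6285 [[-10.0, -39.8, -118.6], [12.9, -0.5, -41.6]] [-37.56625071 -37.22055775 -37.20832967 -37.13605855 -36.7177122 ]
1 6933 [[-10.5, 0.7, -118.4], [12.9, 39.8, -41.8]] [-37.7590775  -37.64600177 -37.31461855 -37.30036395 -37.20534118]
```

View pics/w4.png

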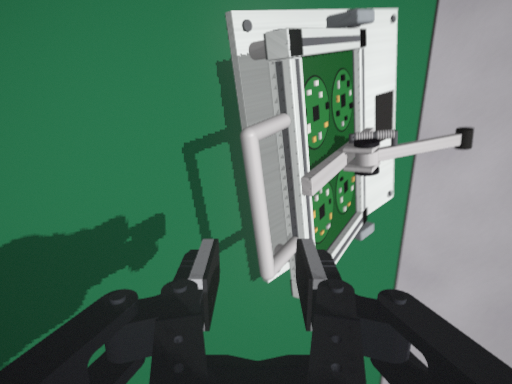

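The image shows the kickstand fully open (foot at 465,138) and the handle bar from (250,135) to (268,270), between the open fingers. The last move fell a little short, so I square up first and then advance.

```bash
python3 - <<'E'
from plan import *
T,o=cur()
hd=F(p,.225,0,0)
b=rows(T,tool(np.radians(50),hd,.04-.05,'x'),10); rows(b,tool(np.radians(50),hd,.04+.014,'x'),10)
E
```

```text
row [-1.1, -0.1, 4.1] [-0.014, 0.008, -0.011] x 10 deg 1.12 end err mm [0.2 0.  0.2] minz 0.09971899958643055
[ 0.457 -0.099  0.111] [ 0.469 -0.101  0.1  ]
row [0.0, -0.0, 6.4] [0.0, -0.0, -0.0] x 10 deg 0.0 end err mm [0.4 0.1 0.4] minz 0.05880229782346502
[ 0.498 -0.094  0.075] [ 0.517 -0.089  0.059]
```

Call:
jog_arm:
  series:
    - [[-1.1,-0.1,4.1,-0.014,0.008,-0.011,36],[-1.1,-0.1,4.1,-0.014,0.008,-0.011,36],[-1.1,-0.1,4.1,-0.014,0.008,-0.011,36],[-1.1,-0.1,4.1,-0.014,0.008,-0.011,36],[-1.1,-0.1,4.1,-0.014,0.008,-0.011,36],[-1.1,-0.1,4.1,-0.014,0.008,-0.011,36],[-1.1,-0.1,4.1,-0.014,0.008,-0.011,36],[-1.1,-0.1,4.1,-0.014,0.008,-0.011,36],[-1.1,-0.1,4.1,-0.014,0.008,-0.011,36],[-1.1,-0.1,4.1,-0.014,0.008,-0.011,36]]

```text
time_s: 13.6
eef_pos: [0.4703, -0.0993, 0.1011]
eef_rot: [0.26, 0.565, 0.708, 0.333]
wrist_force: [0.3, -0.4, 0.1]
opening: 0.423
grasp_force: 0.0
```

```bash
python3 - <<'E'
from plan import *
T,o=cur();print(o['q'],o['wrist_force'],T[:3,3])
hd=F(p,.225,0,0); print('handle in tool mm',[np.round((np.linalg.inv(T)@np.r_[F(p,.225,y,0),1])[:3]*1e3,1) for y in(-.05,0,.05)])
rows(T,tool(np.radians(50),hd,.04+.014,'x'),10)
E
```

```text
[-1.13693444 -0.19122498  2.51461676  1.11859836  0.98860591 -2.10222946] [ 0.3499181  -0.37214973  0.12695842] [ 0.47029288 -0.09932711  0.10114609]
handle in tool mm [array([-51.1,  -1.5,  10. ]), array([-1.1, -2.1,  9.9]), array([48.9, -2.7,  9.9])]
row [-0.1, -0.2, 6.4] [0.0, 0.0, -0.001] x 10 deg 0.06 end err mm [0.2 0.  0.1] minz 0.058505099391300955
[ 0.498 -0.093  0.076] [ 0.517 -0.089  0.059]
```

Call:
jog_arm:
  series:
    - [[-0.1,-0.2,6.4,0,0,0,36],[-0.1,-0.2,6.4,0,0,0,36],[-0.1,-0.2,6.4,0,0,0,36],[-0.1,-0.2,6.4,0,0,0,36],[-0.1,-0.2,6.4,0,0,0,36],[-0.1,-0.2,6.4,0,0,0,36],[-0.1,-0.2,6.4,0,0,0,36],[-0.1,-0.2,6.4,0,0,0,36],[-0.1,-0.2,6.4,0,0,0,36],[-0.1,-0.2,6.4,0,0,0,36]]

```text
time_s: 14.6
eef_pos: [0.5174, -0.0898, 0.0587]
eef_rot: [0.261, 0.565, 0.708, 0.333]
wrist_force: [0.1, 0.2, 0.6]
opening: 0.42
grasp_force: 0.0
```

```bash
python3 - <<'E'
from plan import *
T,o=cur();print(o['q'],o['wrist_force'],T[:3,3])
print('handle in tool mm',[np.round((np.linalg.inv(T)@np.r_[F(p,.225,y,0),1])[:3]*1e3,1) for y in(-.05,0,.05)])
E
```

```text
[-0.95604322  0.0714312   2.43004415  1.35838444  0.81560002 -2.26861403] [0.10662056 0.20637231 0.60380448] [ 0.51744333 -0.08981502  0.05868296]
handle in tool mm [array([-49.4,   0.1, -54.1]), array([  0.6,  -0.4, -54.2]), array([ 50.6,  -0.9, -54.3])]
```

Well centred, so close on the bar.

Call:
jog_arm:
  series:
    - [[0,0,0,0,0,0,20],[0,0,0,0,0,0,15],[0,0,0,0,0,0,10],[0,0,0,0,0,0,5],[0,0,0,0,0,0,5],[0,0,0,0,0,0,5],[0,0,0,0,0,0,5],[0,0,0,0,0,0,5],[0,0,0,0,0,0,5],[0,0,0,0,0,0,5]]

```text
time_s: 15.6
eef_pos: [0.5168, -0.0897, 0.0589]
eef_rot: [0.261, 0.565, 0.708, 0.333]
wrist_force: [-5.6, 0.1, 0.2]
opening: 0.11
grasp_force: 58.7
```

```bash
python3 - <<'E'
from plan import *
T,o=cur();print(o['wrist_force'],o['opening'],o['grasp_force'],T[:3,3],'bar in tool',np.linalg.inv(T)@np.r_[F(p,.225,0,0),1])
# arc plan: frame lifts 75deg, tool pitch 50 -> -5 (rel rotation 55deg); bar fixed in tool at z=-b
b=(np.linalg.inv(T)@np.r_[F(p,.225,0,0),1])[:3]
n=30; th_end=np.pi*75/180-p[4]
C=T.copy(); 
for i in range(1,n+1):
    pp=p.copy(); pp[4]=p[4]+th_end*i/n; bar=F(pp,.225,0,0)
    r=np.array([0.,0,0]); ax=T[:3,:3].T@(B(p,0,1,0)-B(p,0,0,0)); r=ax*np.radians(55)/n
    Rn=C[:3,:3]@Q.from_rotvec(r).as_matrix(); pos=bar-Rn@b
    t=C[:3,:3].T@(pos-C[:3,3])*1e3
    print(i,np.round(t,1).tolist(),np.round(r,4).tolist(),np.round(pos,3))
    C[:3,:3]=Rn;C[:3,3]=pos
E
```

```text
[-5.59787682  0.06670895  0.18797798] 0.109903062235752 58.67577016353607 [ 0.51681394 -0.08973741  0.05890523] bar in tool [ 3.55158696e-04 -2.02770750e-04 -5.35897113e-02  1.00000000e+00]
1 [0.1, 7.2, -3.8] [0.032, -0.0003, -0.0001] [ 0.518 -0.089  0.067]
2 [0.1, 7.3, -3.7] [0.032, -0.0003, -0.0001] [ 0.52  -0.089  0.075]
3 [0.1, 7.3, -3.6] [0.032, -0.0003, -0.0001] [ 0.523 -0.088  0.083]
4 [0.1, 7.4, -3.5] [0.032, -0.0003, -0.0001] [ 0.526 -0.088  0.09 ]
5 [0.1, 7.4, -3.4] [0.032, -0.0003, -0.0001] [ 0.529 -0.087  0.098]
6 [0.1, 7.4, -3.3] [0.032, -0.0003, -0.0001] [ 0.532 -0.086  0.105]
7 [0.1, 7.5, -3.2] [0.032, -0.0003, -0.0001] [ 0.536 -0.085  0.112]
8 [0.1, 7.5, -3.1] [0.032, -0.0003, -0.0001] [ 0.54  -0.084  0.119]
9 [0.1, 7.5, -3.0] [0.032, -0.0003, -0.0001] [ 0.544 -0.083  0.126]
10 [0.1, 7.6, -2.9] [0.032, -0.0003, -0.0001] [ 0.548 -0.082  0.133]
11 [0.1, 7.6, -2.8] [0.032, -0.0003, -0.0001] [ 0.553 -0.081  0.139]
12 [0.1, 7.6, -2.7] [0.032, -0.0003, -0.0001] [ 0.558 -0.08   0.145]
13 [0.1, 7.7, -2.6] [0.032, -0.0003, -0.0001] [ 0.564 -0.078  0.151]
14 [0.1, 7.7, -2.5] [0
[... 450 characters left out ...]
68  0.185]
21 [0.1, 7.9, -1.7] [0.032, -0.0003, -0.0001] [ 0.615 -0.066  0.188]
22 [0.1, 7.9, -1.6] [0.032, -0.0003, -0.0001] [ 0.622 -0.064  0.191]
23 [0.1, 7.9, -1.5] [0.032, -0.0003, -0.0001] [ 0.63  -0.063  0.194]
24 [0.1, 7.9, -1.4] [0.032, -0.0003, -0.0001] [ 0.637 -0.061  0.197]
25 [0.1, 7.9, -1.3] [0.032, -0.0003, -0.0001] [ 0.644 -0.059  0.199]
26 [0.1, 7.9, -1.2] [0.032, -0.0003, -0.0001] [ 0.652 -0.057  0.2  ]
27 [0.1, 8.0, -1.1] [0.032, -0.0003, -0.0001] [ 0.66  -0.055  0.202]
28 [0.1, 8.0, -1.0] [0.032, -0.0003, -0.0001] [ 0.668 -0.054  0.203]
29 [0.1, 8.0, -0.9] [0.032, -0.0003, -0.0001] [ 0.675 -0.052  0.204]
30 [0.1, 8.0, -0.8] [0.032, -0.0003, -0.0001] [ 0.683 -0.05   0.204]
```

Call:
jog_arm:
  series:
    - [[0.1,7.2,-3.8,0.032,0,0,5],[0.1,7.3,-3.7,0.032,0,0,5],[0.1,7.3,-3.6,0.032,0,0,5],[0.1,7.4,-3.5,0.032,0,0,5],[0.1,7.4,-3.4,0.032,0,0,5],[0.1,7.4,-3.3,0.032,0,0,5],[0.1,7.5,-3.2,0.032,0,0,5],[0.1,7.5,-3.1,0.032,0,0,5],[0.1,7.5,-3,0.032,0,0,5],[0.1,7.6,-2.9,0.032,0,0,5]]

```text
time_s: 16.6
eef_pos: [0.5479, -0.0822, 0.133]
eef_rot: [0.167, 0.6, 0.753, 0.215]
wrist_force: [-6.7, -1.2, 3.4]
opening: 0.114
grasp_force: 62.7
```

```bash
cat > st.py <<'E'
from plan import *
T,o=cur();print(o['time_s'],'F',o['wrist_force'].round(1),o['torque'].round(2),'open',round(o['opening'],3),round(o['grasp_force'],1),T[:3,3].round(4))
b=T@np.r_[.0003,0,-.0536,1]; l=b[:3]-F(p,0,0,0); xs=B(p,1,0,0)-B(p,0,0,0)
print('bar',b[:3].round(4),'radius',np.hypot(l@xs,l[2]).round(4),'lift deg',np.degrees(np.arctan2(l[2],-l@xs)).round(2),'lat',(l@np.cross([0,0,1],xs)).round(4),'phi',np.degrees(np.arctan2(T[:3,2]@xs,-T[2,2])).round(2))
print('q',o['q'].round(2))
E
python3 st.py
```

```text
16.6 F [-6.7 -1.2  3.4] [-0.22  0.95  0.16] open 0.114 62.7 [ 0.5479 -0.0822  0.133 ]
bar [ 0.5205 -0.0886  0.1787] radius 0.2255 lift deg 40.46 lat -0.0002 phi 31.62
q [-0.64 -0.11  2.16  0.59  0.81 -1.22]
```

Forces are low, so I continue.

Call:
jog_arm:
  series:
    - [[0.1,7.6,-2.8,0.032,0,0,5],[0.1,7.6,-2.7,0.032,0,0,5],[0.1,7.7,-2.6,0.032,0,0,5],[0.1,7.7,-2.5,0.032,0,0,5],[0.1,7.7,-2.4,0.032,0,0,5],[0.1,7.8,-2.3,0.032,0,0,5],[0.1,7.8,-2.2,0.032,0,0,5],[0.1,7.8,-2.1,0.032,0,0,5],[0.1,7.8,-1.9,0.032,0,0,5],[0.1,7.8,-1.8,0.032,0,0,5]]

```text
time_s: 17.6
eef_pos: [0.6075, -0.0679, 0.186]
eef_rot: [0.07, 0.618, 0.777, 0.092]
wrist_force: [-7.6, -2.2, 7.7]
opening: 0.117
grasp_force: 62.9
```

Call:
jog_arm:
  series:
    - [[0.1,7.9,-1.7,0.032,0,0,5],[0.1,7.9,-1.6,0.032,0,0,5],[0.1,7.9,-1.5,0.032,0,0,5],[0.1,7.9,-1.4,0.032,0,0,5],[0.1,7.9,-1.3,0.032,0,0,5],[0.1,7.9,-1.2,0.032,0,0,5],[0.1,8,-1.1,0.032,0,0,5],[0.1,8,-1,0.032,0,0,5],[0.1,8,-0.9,0.032,0,0,5],[0,0,0,0,0,0,5]]

```text
time_s: 18.6
eef_pos: [0.6771, -0.0513, 0.2045]
eef_rot: [-0.018, 0.622, 0.783, -0.019]
wrist_force: [0.2, -2.4, 4.8]
opening: 0.113
grasp_force: 64.8
```

```bash
python3 st.py; python3 - <<'E'
from plan import *
d=grab('side','d5');s=grab('scene','s5')
k=5;L=[]
for c,(u0,v0,u1,v1) in ((d,(250,120,330,230)),(s,(190,160,270,270))):
    L.append(cv2.resize(c['frame'][v0:v1,u0:u1],None,fx=k,fy=k,interpolation=cv2.INTER_CUBIC))
cv2.imwrite('pics/up.png',np.hstack(L))
E
```

```text
18.6 F [ 0.2 -2.4  4.8] [-0.37 -0.08  0.05] open 0.113 64.8 [ 0.6771 -0.0513  0.2045]
bar [ 0.6798 -0.0506  0.258 ] radius 0.2258 lift deg 88.03 lat -0.0006 phi -2.98
q [-0.24  0.44  1.25 -0.02  1.49 -0.47]
```

View pics/up.png

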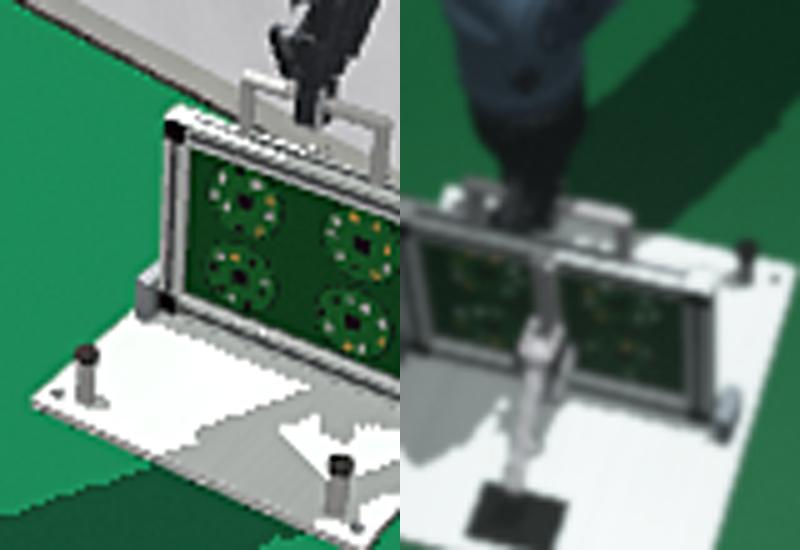

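The frame is upright and held, with the kickstand open over the base. Next I measure the tilt from depth planes.

```bash
cat > tilt.py <<'E'
from plan import *
import sys
xs=B(p,1,0,0)-B(p,0,0,0); ys=np.cross([0,0,1],xs)
def cloud(c):
    Z=c['z_map'];vv,uu=np.mgrid[0:Z.shape[0],0:Z.shape[1]]
    P=np.stack([(uu-c['cx'])/c['fx']*Z,(vv-c['cy'])/c['fy']*Z,Z],-1)@R(c).T+c['xyz']; P=P[Z>0]-[p[0],p[1],0]
    return np.c_[P@xs,P@ys,P[:,2]]
for n in ('side','scene'):
    C=np.vstack([cloud(ctrl.camera(n)) for _ in range(4)])
    def fit(m,ax):
        q=C[m]; oth=[i for i in range(3) if i!=ax]
        A=np.c_[q[:,oth],np.ones(len(q))]
        r=least_squares(lambda k:A@k-q[:,ax],[0,0,np.median(q[:,ax])],loss='soft_l1',f_scale=.001); return r.x,len(q),np.median(abs(A@r.x-q[:,ax]))*1e3
    k,N,e=fit((abs(C[:,0])<.03)&(abs(C[:,1])<.112)&(C[:,2]>.035)&(C[:,2]<.20),0)
    kb,Nb,eb=fit((abs(C[:,0])>.03)&(abs(C[:,0])<.14)&(abs(C[:,1])<.13)&(abs(C[:,2]-.01)<.012),2)
    print(n,'frame lean deg (+ = back to +x)',np.degrees(k[1]).round(2),'yaw err',np.degrees(k[0]).round(2),'x0',k[2].round(4),N,e.round(2),'| base slope deg',np.degrees(kb[0]).round(2),'z',kb[2].round(4),Nb)
E
python3 tilt.py
```

```text
side frame lean deg (+ = back to +x) -2.65 yaw err 0.22 x0 -0.0011 7443 2.44 | base slope deg -0.06 z 0.01 5207
scene frame lean deg (+ = back to +x) -2.15 yaw err 0.24 x0 0.0063 5242 2.99 | base slope deg 0.05 z 0.0095 8069
```

Call:
jog_arm:
  series:
    - [[0,2,-0.1,0,0,0,5],[0,2,-0.1,0,0,0,5],[0,2,-0.1,0,0,0,5],[0,2,-0.1,0,0,0,5],[0,0,0,0,0,0,5],[0,0,0,0,0,0,5],[0,0,0,0,0,0,5],[0,0,0,0,0,0,5],[0,0,0,0,0,0,5],[0,0,0,0,0,0,5]]

```text
time_s: 20.1
eef_pos: [0.6834, -0.0498, 0.2046]
eef_rot: [-0.019, 0.622, 0.782, -0.019]
wrist_force: [1.3, -3.5, 7.7]
opening: 0.116
grasp_force: 65.0
```

```bash
python3 st.py; cat >> tilt.py <<'E'
    # RANSAC on panel only, and on base
    q=C[(abs(C[:,0])<.03)&(abs(C[:,1])<.095)&(C[:,2]>.05)&(C[:,2]<.18)]; rng=np.random.default_rng(0); A=np.c_[q[:,1:],np.ones(len(q))]; best=None
    for _ in range(400):
        i=rng.choice(len(q),3,replace=False)
        try: k=np.linalg.solve(A[i],q[i,0])
        except Exception: continue
        m=abs(A@k-q[:,0])<.0015
        if best is None or m.sum()>best.sum(): best=m
    for _ in range(5): k=np.linalg.lstsq(A[best],q[best,0],rcond=None)[0]; best=abs(A@k-q[:,0])<.002
    print('  panel ransac lean',np.degrees(k[1]).round(2),'x at hinge',(k[2]+.035*k[1]).round(4),'inl',best.mean().round(2))
    # handle bar & hinge-level frame x for chord
E
python3 tilt.py
```

```text
20.1 F [ 1.3 -3.5  7.7] [-0.6  -0.08  0.12] open 0.116 65.0 [ 0.6834 -0.0498  0.2046]
bar [ 0.6861 -0.0491  0.2581] radius 0.2258 lift deg 89.67 lat -0.0005 phi -3.03
q [-0.24  0.46  1.23 -0.02  1.5  -0.46]
side frame lean deg (+ = back to +x) -0.43 yaw err 0.22 x0 -0.0028 7629 2.53 | base slope deg -0.07 z 0.01 5191
  panel ransac lean -0.43 x at hinge -0.0017 inl 0.58
scene frame lean deg (+ = back to +x) 0.08 yaw err 0.24 x0 0.0047 4870 2.94 | base slope deg 0.03 z 0.0094 8190
  panel ransac lean -0.25 x at hinge 0.0034 inl 0.58
```

All three measures agree on about 0.3° short of plumb, so the correction is 1.3 mm.

Call:
jog_arm:
  series:
    - [[0,0.7,0,0,0,0,5],[0,0.6,0,0,0,0,5],[0,0,0,0,0,0,5],[0,0,0,0,0,0,5],[0,0,0,0,0,0,5],[0,0,0,0,0,0,5],[0,0,0,0,0,0,5],[0,0,0,0,0,0,5],[0,0,0,0,0,0,5],[0,0,0,0,0,0,5]]

```text
time_s: 21.5
eef_pos: [0.6845, -0.0495, 0.2046]
eef_rot: [-0.019, 0.622, 0.782, -0.019]
wrist_force: [0.2, -4.2, 6.7]
opening: 0.116
grasp_force: 65.1
```

```bash
python3 st.py; python3 tilt.py
```

```text
21.5 F [ 0.2 -4.2  6.7] [-0.66  0.14  0.08] open 0.116 65.1 [ 0.6845 -0.0495  0.2046]
bar [ 0.6873 -0.0488  0.2581] radius 0.2258 lift deg 89.97 lat -0.0006 phi -3.04
q [-0.23  0.46  1.23 -0.02  1.5  -0.46]
side frame lean deg (+ = back to +x) -0.18 yaw err 0.14 x0 -0.0028 7679 2.52 | base slope deg -0.06 z 0.0099 5166
  panel ransac lean -0.27 x at hinge -0.0017 inl 0.58
scene frame lean deg (+ = back to +x) 0.33 yaw err 0.32 x0 0.0046 4793 2.86 | base slope deg -0.0 z 0.0094 8224
  panel ransac lean -0.03 x at hinge 0.004 inl 0.58
```

Plumb within measurement error, with the kickstand open and the handle gripped. Handing in.

```bash
python3 -c "
from bench import ctrl
print(ctrl.hand_in())"
```

```text
the job is handed in; nothing more can be done
None
```

I've handed the job in: the kickstand is snapped fully open, and the frame is held still by its handle, plumb to within about 0.3° by the camera and arm readings.

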